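Press a stick-on setting block down with the locking clamp

TASK

The olive setting block has a self-adhesive back and needs a good squeeze: push down the handle of the locking clamp it lies under until the clamp snaps over centre and locks on the block, let go of the handle and leave it locked by itself for at least two seconds. Then flick that clamp's yellow release lever down so that the clamp springs fully open again and the block is free, left lying where it was. Leave the other clamp open and the ring under it where it is.

Things in the scene. Friction and masses are not known exactly. Their poses are not given: they have to be found in the camera images.
- clamp_handle (a joint): Handle hinge (rad) of the clamp to use: steel, blue grip, base 220x76x10 mm fixed to the bench, over the olive block. Its pin is 60 mm above the bench; seen from the robot the handle points right, the clamping arm left (within 0.25 rad). 0 = open, handle 0.60 rad above level; grows as pushed down; 0.47 dead centre; 0.56 locked on its stop. A spring opens it below 0.47, keeps it locked above.
- clamp_press (a point): Where to push straight down (about 8 N): top of the blue grip (100 mm long, 26 wide, 18 thick), 120 mm along the handle from the pin, about 40 mm from its free end. Open: about 136 mm above the bench, 94 mm level distance from the pin. A tool pushing straight down there slides along the grip; locked, the grip's top there is 62 mm lower (74 mm above the bench). The point travels with the handle.
- clamp_release: Yellow release lever of the same clamp; origin on the clamp's hinge pin, 60 mm above the bench. It stands on the clamp's near side (toward the robot) and points left, like the arm. Coupled to the handle: low while open, it rises as the clamp locks; pushed down (up to about 8 N) it forces the handle back over centre and the spring throws the clamp open.
- clamp_paddle (a point): Middle of the top of the lever's yellow thumb paddle (30 mm along the lever, 36 across, 7 thick), 55 mm along the lever from the hinge pin's line and 47 mm nearer the robot than the clamp's middle; about 42 mm above the bench when open, 89 mm when locked. From locked, the lock gives way after a push of about 8 mm down; full travel 47 mm. Cheek plates 70 mm high begin 31 mm beyond it; the open arm reaches 110 mm high.
- block_center (a point): Centre (half-way up) of the olive green setting block, 18 x 34 x 9 mm, loose, lying on the clamp's anvil (14 mm above the bench) under the clamp's rubber pad.
- spare_handle (a joint): Handle hinge of the other clamp, rad: same make but with an orange grip, a grey steel ring (48 mm across, 14 mm high) lying under its pad. 0 = open; must stay open.
- ring: The grey steel ring, 48 mm across, 14 mm high, on the other clamp's anvil; its origin is the centre of its underside.

How it is judged:
On the way, in this order (a step that is already met when the one before it is completed fails the run):
1. the clamp over the olive block is locked on the block by itself, handle let go, for 1.5 s (value of joint clamp_handle above 0.52 rad and contact force between block and anything else above 3 N and contact force between each of the arm, the fingers and clamp_handle below 0.3 N), for 1.5 s.
2. the release lever is pushed and drives the handle back from its stop (value of joint clamp_handle below 0.535 rad and contact force between any of the fingers, the arm and clamp_release above 0.4 N), for 0.02 s.
At the end, for the whole second after the job is handed in: the clamp over the olive block has sprung open (handle within 0.08 rad of fully open), the block lies free within 15 mm of where it was, the other clamp is open and its ring within 15 mm of where it was (value of joint each of clamp_handle, spare_handle below 0.08 rad and distance of each of block_center, ring from where it was at the start of the episode below 0.015 m and contact force between block and anything else below 2 N); the robot touches nothing.
It fails at once if the other clamp is pushed shut (value of joint spare_handle above 0.3 rad).
It fails at once if the ring under the other clamp is moved by more than 20 mm (distance of ring from where it was at the start of the episode above 0.02 m).
It also fails if it takes over 40 s, if anything falls off the work surface, if the arm or the gripper's body presses on something with over 40 N, if the wrist force passes 120 N, or if a joint passes its speed limit or range.

ROBOT

A 7-joint arm with a two-finger parallel gripper is mounted at the origin on a cart in front of the work surface, level with it; the furniture and walls round the work are solid. World frame = base frame: x ahead of the robot, y to its left, z up, the work surface at z = 0. Lengths are in m, angles in rad, forces in N, time in s.
With the tool pointing down it reaches from about 0.425 to 0.925 m from the base axis. Payload 6.8 kg.
Tool frame: the origin (TCP) lies on the centre line of the jaws, within the pads' length; the fingertips stand 17 mm ahead of it and the grasp point (between the pads) lies 2 mm behind it; z points along the fingers, x is the direction in which the jaws open and shut, and the axes are right-handed (so a half turn about z gives the same grasp; the last joint's range is limited). The gripper opens to 85 mm and grips with 20 to 120 N. Pads are 22 mm wide; open, the fingers measure 114 mm over their backs; the gripper's body (76 mm by 85 mm) begins 54 mm behind the grasp point. The pads swing forward as they close: fully open they stand 13 mm farther back than shut.
Start: joints at [-1.325, 0.477, 0.022, 1.555, -0.011, 1.109, -0.083], TCP at [0.234, 0.633, 0.248] pointing down, gripper open.
Joint ranges: [-2.96, 2.96], [-0.34, 2.1], [-1.41, 1.46], [0.24, 2.44], [-1.37, 4.51], [0.17, 1.92], [-2.96, 2.96]. Speed limits (rad/s): [2.39, 2.39, 3.14, 3.14, 3.14, 3.14, 3.14].

INTERFACE

Orientations are given as a unit quaternion [w, x, y, z].
In Python, from station import status, read_camera, camera_model, bot gives the robot as it stands.
- The arm moves only by the tool arm_command, never from a script. Its argument "series" is a list of rows, each a list of 3 entries, a list of its own where there are three numbers: the finger opening in mm, from 0 to 85.4, then the shift along the tool's x, y, z in mm, then the turn about the tool's z in rad. In form: [[gripper, [dx, dy, dz], roll], ...]. A call has 1 to 8 rows; each row is the pose to reach, as a shift and turn from the pose commanded when the call began, along the tool's axes at that moment; what a row does not reach only later rows make up. A row lasts 1/8 s, in which the tool goes at most 62.5 mm and 10.7 degrees, less where a joint would pass 70% of its speed; a pose out of reach is approached as far as the arm can. A call with a gripper value outside its range is refused whole. The fingers move at their own pace and stop on an object; "squeeze" is the grip in N (left out, the last holds). Time passes only in rows, so rows that repeat a pose let the fingers close. It gives the time, the measured TCP pose, the force and the opening at its end, in the units of the state.
- status.get_obs(): the state, without advancing time (a new reading comes with each control period).
- read_camera(name): name is "side" or "top"; returns the picture (480x640x3 uint8, blue, green, red); there is no depth.
- camera_model(name): a dict with "fov_y" (degrees; the focal length in pixels is half the picture's height over the tangent of half this angle, whatever the lens; pixels are square), "cx", "cy" (the principal point, pixels), "k1" (the pictures are not rectified: a ray, as slopes to the right and down, at radius r is drawn at 1 + k1 r^2 times it, then the intrinsics apply), "R" (3x3) and "t" (3): a world point X has camera coordinates R X + t. Camera axes: x right, y down, z forward; pixel columns grow to the right and rows downward; lengths in m; the calibration is good to about 2 mm. A picture is of the moment at which its call begins. camera_model takes no time and is no camera call.
- bot.hand_in(): hands the job in, once; it reports no verdict.
The state is a dict: "t": time; "q": joint angles; "joint_vel": joint speeds; "joint_torque": joint torques, N m; "eef_pos": TCP position; "tool_rot": TCP orientation; "contact_force": force on the tool from outside, world axes, zero at the start; "torque": the same for the moment, N m; "gripper_width": opening from 0.0 (shut) to 1.0 (fully open).
Only numpy, scipy, OpenCV 4.12 (cv2) and the standard library are available. Lean on these libraries where they do the work, as an engineer would, in place of code of your own. Each camera call takes 0.05 s, during which the arm holds its last target.

## Working session

There is one attempt and no reset: what is moved stays moved. The work goes in short steps, Python scripts to look and compute and a tool call to move; the robot and the scene stay as the last step left them, time stands still between calls to the robot, and variables do not carry over. Pictures are saved under pics/ and viewed, and the job is handed in when it is done.

Besides the shell and the picture viewer there is one more tool, called after "Emit:" as name(argument=value, ...) on one line, values as JSON. arm_command: Moves the arm, as the interface text tells. Its arguments: {"type":"object","properties":{"series":{"type":"array"},"squeeze":{"type":"number"}},"required":["series"]}

```bash
mkdir -p pics
python3 - <<'E'
from station import status, read_camera, camera_model, bot
import cv2
for n in("side","top"):
    cv2.imwrite(f"pics/{n}0.png",read_camera(n)); print(n,camera_model(n))
o=status.get_obs(); print(o)
E
```

```text
side {'fov_y': 57.983928029986195, 'cx': 317.6627948619541, 'cy': 237.26053379770792, 'k1': -0.0987009934250319, 'R': array([[-0.9837159 , -0.17863323,  0.01982925],
       [-0.09611205,  0.42960964, -0.89788531],
       [ 0.15187331, -0.88516989, -0.43978264]]), 't': array([0.49673859, 0.14757774, 0.83001921])}
top {'fov_y': 44.63204445926653, 'cx': 321.98954862471356, 'cy': 231.7564686330424, 'k1': -0.11764040023516556, 'R': array([[-0.06646094, -0.9977865 ,  0.00224603],
       [-0.97516159,  0.06447694, -0.21190233],
       [ 0.21128847, -0.01627347, -0.97728827]]), 't': array([0.03818472, 0.52871335, 1.14587329])}
{'t': 0.1, 'q': array([-1.3250944 ,  0.47776342,  0.02233903,  1.55633439, -0.01149163,
        1.10928067, -0.08308653]), 'joint_vel': array([ 6.40550086e-04, -2.69526663e-03,  8.17279946e-04, -2.42399971e-03,
       -6.38514532e-04, -7.13621858e-04, -9.83138584e-05]), 'joint_torque': array([ 4.22593599e-03, -5.97763789e+01,  1.61361180e+00, -2.81952453e+01,
        1.28676192e-02,  5.00307462e-03,  2.39227074e-05]), 'eef_pos': array([0.23370159, 0.63272622, 0.24739968]), 'tool_rot': array([ 5.24685252e-04,  8.20496098e-01,  5.71651525e-01, -6.41594478e-04]), 'contact_force': array([ 0.6289791 , -1.14800903, -0.09440542]), 'torque': array([ 0.02522828, -0.01913054,  0.02476689]), 'gripper_width': 0.9971503533436308}
```

View pics/side0.png

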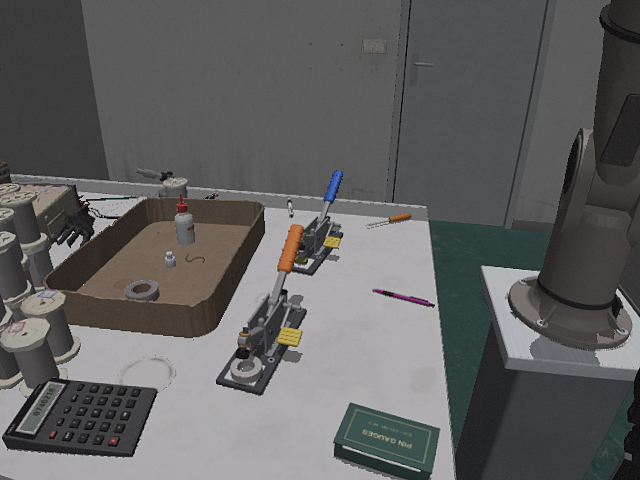

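View pics/top0.png

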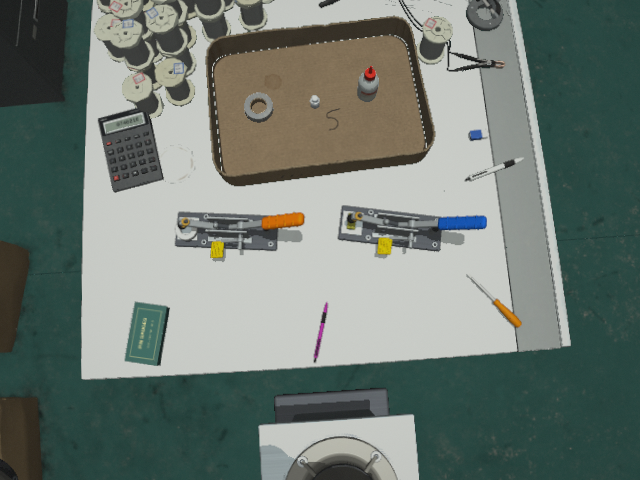

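Top view: blue-grip clamp is the right one (grip 437–487,222; paddle 384,246; block ~350,222). The spare clamp is to its left. Next, I'll measure.

```bash
cat > h.py <<'E'
import numpy as np, cv2
from station import camera_model
def ray(n,uv):
    m=camera_model(n);f=240/np.tan(np.radians(m['fov_y']/2))
    K=np.array([[f,0,m['cx']],[0,f,m['cy']],[0,0,1]])
    p=cv2.undistortPoints(np.array([[uv]],float),K,np.array([m['k1'],0,0,0]))[0,0]
    R=np.array(m['R']);t=np.array(m['t'])
    d=R.T@np.array([p[0],p[1],1]);return -R.T@t,d/np.linalg.norm(d)
def plane(n,uv,z):
    c,d=ray(n,uv);return c+d*(z-c[2])/d[2]
def tri(a,b):
    c1,d1=ray('top',a);c2,d2=ray('side',b)
    s=np.linalg.lstsq(np.c_[d1,-d2],c2-c1,rcond=None)[0]
    p,q=c1+s[0]*d1,c2+s[1]*d2
    return (p+q)/2,np.linalg.norm(p-q)
def blobs(img,lo,hi,amin=30):
    m=cv2.inRange(cv2.cvtColor(img,cv2.COLOR_BGR2HSV),lo,hi)
    n,l,s,c=cv2.connectedComponentsWithStats(m)
    return [(s[i],c[i],l==i) for i in range(1,n) if s[i,4]>=amin]
Y=((22,150,80),(35,255,255));B=((105,120,50),(125,255,255));O=((30,60,20),(50,255,160))
E
python3 - <<'E'
from h import *
np.set_printoptions(precision=4,suppress=True)
for n in('top','side'):
    im=cv2.imread(f'pics/{n}0.png')
    for k,c in(('Y',Y),('B',B),('O',O)):
        for s,c_,m in blobs(im,*c,amin=8):
            pts=np.argwhere(m)[:,::-1].astype(np.float32)
            print(n,k,s,c_,cv2.minAreaRect(pts))
E
python3 -c "
import cv2,numpy as np
a=cv2.imread('pics/top0.png')[190:265,320:500];b=cv2.imread('pics/side0.png')[160:285,270:370]
cv2.imwrite('pics/ct.png',cv2.resize(a,None,fx=4.4,fy=4.4,interpolation=2));cv2.imwrite('pics/cs.png',cv2.resize(b,None,fx=4.7,fy=4.7,interpolation=2))"
```

```text
top Y [348 225   6   4  18] [350.2778 226.6667] ((350.5, 226.5), (3.0, 5.0), 90.0)
top Y [378 238  14  16 209] [384.177  245.5167] ((384.5, 245.5), (15.0, 13.0), 90.0)
top Y [211 241  13  17 199] [216.7437 249.2412] ((217.0, 249.0), (16.0, 12.0), 90.0)
top B [470 130  12  10  90] [475.5889 134.5778] ((475.5899658203125, 134.6300048828125), (8.485281944274902, 10.323759078979492), 81.8698959350586)
top B [438 216  49  14 596] [461.8993 222.599 ] ((462.0, 222.5), (13.0, 48.0), 90.0)
top O [347 221   8   9  50] [350.72 225.36] ((350.7432556152344, 225.04054260253906), (7.39795446395874, 7.069156646728516), 9.462322235107422)
side Y [328 239  12   9  18] [334.6667 244.7778] ((334.8794250488281, 244.6676788330078), (5.138665199279785, 13.03840446472168), 57.528804779052734)
side Y [278 331  24  16  49] [291.5714 341.6122] ((290.97442626953125, 341.05474853515625), (12.729928016662598, 25.032678604125977), 70.01689147949219)
side B [324 170  19  33 319] [333.2445 185.8213] ((333.28778076171875, 185.79025268554688), (10.568706512451172, 33.08894348144531), 20.224857330322266)
```

View pics/ct.png

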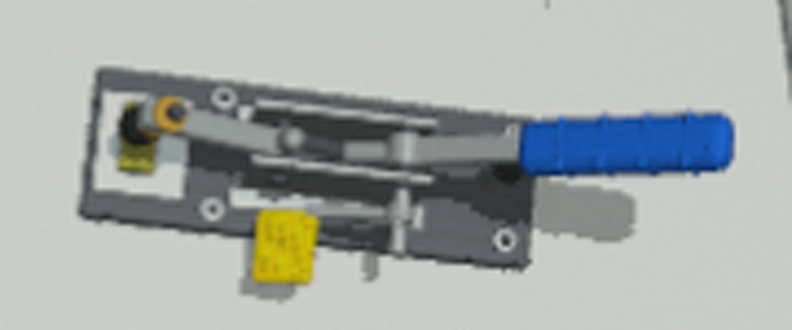

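View pics/cs.png

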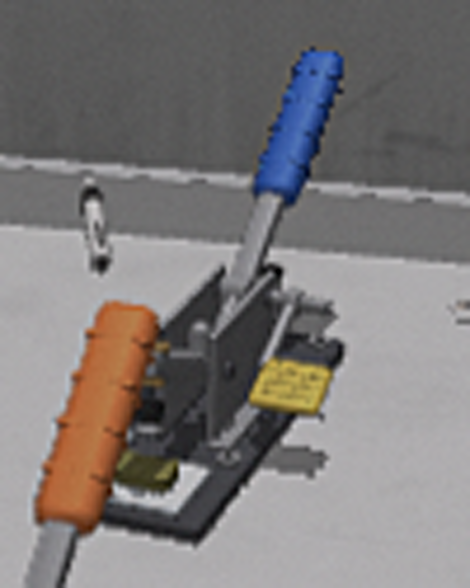

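The top crop shows the base corners (98,68), (80,215), (530,268), (533,120), the paddle at (285,246), the pin at about (403,150), and the grip from 520 to 733 at row 145. I'll turn these into positions.

Run:
```python
from h import *
np.set_printoptions(precision=4,suppress=True)
T=lambda u,v,z:plane('top',(320+(u+.5)/4.4-.5,190+(v+.5)/4.4-.5),z)
c=[T(98,68,.01),T(80,215,.01),T(530,268,.01),T(533,120,.01)]
print(np.array(c)); print([np.linalg.norm(c[i]-c[(i+1)%4]) for i in range(4)])
ctr=np.mean(c,0); e=(c[2]+c[3]-c[0]-c[1]);e/=np.linalg.norm(e);print('ctr',ctr,'dir',e,np.arctan2(e[0],-e[1]))
pin=T(403,150,.063);print('pin',pin)
print('paddle top',plane('top',(384.18,245.5),.042),'tri',tri((384.18,245.5),(270+292/4.7,160+383/4.7)))
print('grip c tri',tri((461.9,222.6),(333.2,185.8)))
for u in(520,733): print('grip end',T(u,145,.105 if u==520 else .155))
print('block',T(137,155,.0185))
print('tri grip free',tri((320+733/4.4,190+142/4.4),(270+322/4.7,160+52/4.7)))
```

```text
[[ 0.5962 -0.0445  0.01  ]
 [ 0.5233 -0.0304  0.01  ]
 [ 0.4826 -0.2465  0.01  ]
 [ 0.556  -0.2561  0.01  ]]
[np.float64(0.0742550219624885), np.float64(0.21993422233723595), np.float64(0.07403662814187288), np.float64(0.2153275292369925)]
ctr [ 0.5395 -0.1444  0.01  ] dir [-0.1857 -0.9826  0.    ] -0.1867752517229334
pin [ 0.5335 -0.1811  0.063 ]
paddle top [ 0.4956 -0.124   0.042 ] tri (array([ 0.4951, -0.1241,  0.0413]), np.float64(0.0012576118806847231))
grip c tri (array([ 0.5162, -0.2705,  0.1244]), np.float64(0.0010076779945608605))
grip end [ 0.5231 -0.2272  0.105 ]
grip end [ 0.506  -0.3095  0.155 ]
block [ 0.5493 -0.0597  0.0185]
tri grip free (array([ 0.5086, -0.3115,  0.1511]), np.float64(0.0023922789241820463))
```

Emit:
arm_command(series=[[0,[-286,474,0],0],[0,[-286,474,0],0],[0,[-286,474,0],0],[0,[-286,474,0],0],[0,[-286,474,0],0],[0,[-286,474,0],0],[0,[-286,474,0],0],[0,[-286,474,0],0]], squeeze=30)

```text
t: 1.1
eef_pos: [0.5468, 0.2408, 0.2481]
tool_rot: [-0.0, 0.82, 0.572, -0.0]
contact_force: [0.1, 0.0, -0.4]
gripper_width: 0.002
```

Emit:
arm_command(series=[[0,[-492,149,0],-0.16],[0,[-492,149,0],-0.16],[0,[-492,149,0],-0.16],[0,[-492,149,0],-0.16],[0,[-492,149,0],-0.16],[0,[-492,149,0],-0.16],[0,[-492,149,0],-0.16],[0,[-492,149,0],-0.16]])

```text
t: 2.1
eef_pos: [0.5156, -0.2582, 0.2481]
tool_rot: [-0.0, 0.772, 0.636, 0.0]
contact_force: [1.0, -0.2, 0.5]
gripper_width: 0.001
```

```bash
cat > d.py <<'E'
import sys,numpy as np
from station import status
from scipy.spatial.transform import Rotation as Ro
np.set_printoptions(precision=4,suppress=True)
o=status.get_obs();R=Ro.from_quat(np.roll(o['tool_rot'],-1)).as_matrix()
print(o['t'],o['eef_pos'],o['contact_force'],'xaxis',R[:,0])
for a in sys.argv[1:]:
    print(a,R.T@(np.array(eval(a))-o['eef_pos'])*1000)
E
python3 d.py "(.516,-.272,.175)" "(.516,-.272,.088)"
```

```text
2.1 [ 0.5156 -0.2582  0.2481] [ 1.0329 -0.1604  0.5219] xaxis [0.1921 0.9814 0.0003]
(.516,-.272,.175) [-13.4761   3.0207  73.1453]
(.516,-.272,.088) [-13.5014   3.0331 160.1453]
```

Emit:
arm_command(series=[[0,[0,0,40],0],[0,[0,0,70],0],[0,[0,0,70],0]])

```text
t: 2.48
eef_pos: [0.5143, -0.2558, 0.176]
tool_rot: [-0.002, 0.772, 0.635, -0.001]
contact_force: [-0.2, 0.6, 0.3]
gripper_width: 0.0
```

```bash
python3 - <<'E'
from station import read_camera
import cv2
for n in("side","top"):
    im=read_camera(n); r=im[130:290,240:400] if n=='side' else im[150:300,320:520]
    cv2.imwrite(f"pics/{n}1.png",cv2.resize(r,None,fx=3.7,fy=3.7,interpolation=2))
E
python3 d.py "(.516,-.272,.088)"
```

```text
2.575 [ 0.5164 -0.2566  0.1789] [-0.2116  0.9987 -0.0568] xaxis [ 0.1924  0.9813 -0.0002]
(.516,-.272,.088) [-15.1745   2.5877  90.8813]
```

View pics/side1.png

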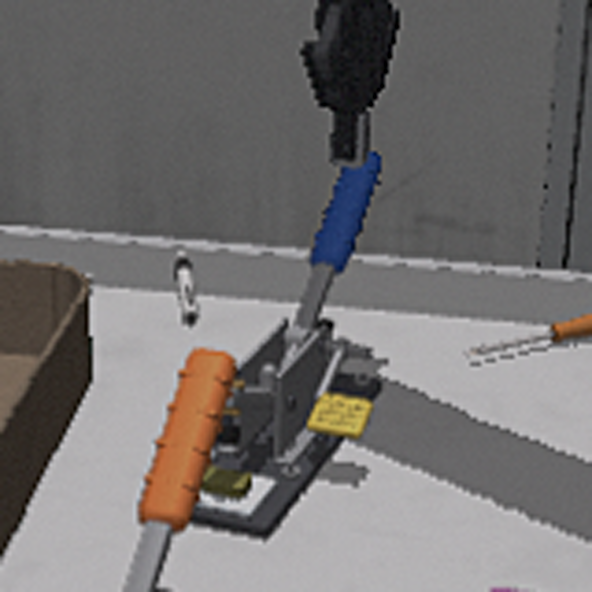

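View pics/top1.png

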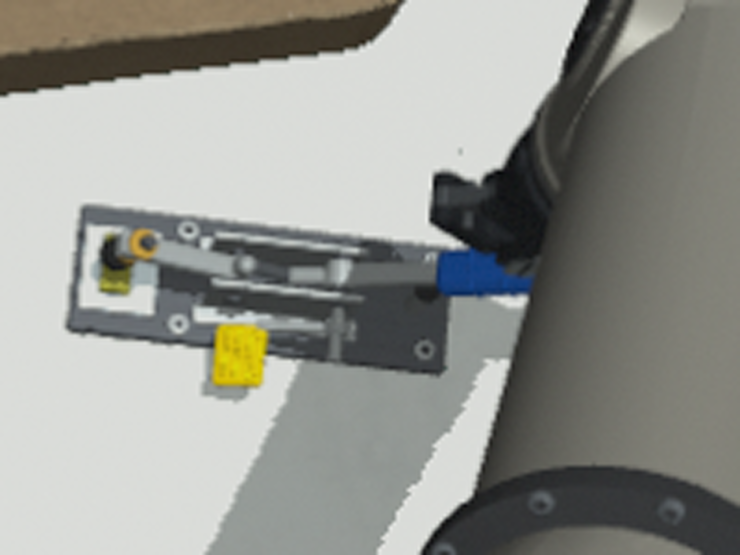

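Side view shows the closed fingertips at about (350,160), just above the blue grip and in line with it. I'll shift 15 mm outward and press.

Emit:
arm_command(series=[[0,[-15,2,0],0],[0,[-15,2,15],0],[0,[-15,2,30],0],[0,[-15,2,45],0],[0,[-15,2,45],0]])

```text
t: 3.2
eef_pos: [0.5154, -0.2712, 0.1324]
tool_rot: [-0.0, 0.772, 0.635, 0.0]
contact_force: [0.4, 1.9, 5.0]
gripper_width: -0.002
```

```bash
python3 d.py "(.516,-.272,.088)"
```

```text
3.2 [ 0.5154 -0.2712  0.1324] [0.3978 1.9497 5.0011] xaxis [0.1923 0.9813 0.0005]
(.516,-.272,.088) [-0.6945  0.765  44.4175]
```

Emit:
arm_command(series=[[0,[0,0,10],0],[0,[0,0,20],0],[0,[0,0,30],0],[0,[0,0,37],0],[0,[0,0,41],0],[0,[0,0,44],0],[0,[0,0,44],0]])

```text
t: 4.08
eef_pos: [0.5147, -0.2711, 0.0903]
tool_rot: [-0.001, 0.772, 0.635, 0.0]
contact_force: [-4.2, 3.6, 14.1]
gripper_width: -0.001
```

Emit:
arm_command(series=[[0,[0,0,2],0],[0,[0,0,3],0],[0,[0,0,3],0]])

```text
t: 4.45
eef_pos: [0.5148, -0.2712, 0.0899]
tool_rot: [-0.001, 0.772, 0.635, 0.001]
contact_force: [-13.0, 7.6, 37.9]
gripper_width: 0.004
```

Run:
```python
from station import read_camera
import cv2
n='side'
im=read_camera(n); r=im[130:290,240:400]
cv2.imwrite(f"pics/{n}2.png",cv2.resize(r,None,fx=3.7,fy=3.7,interpolation=2))
```

```text
(no output)
```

View pics/side2.png

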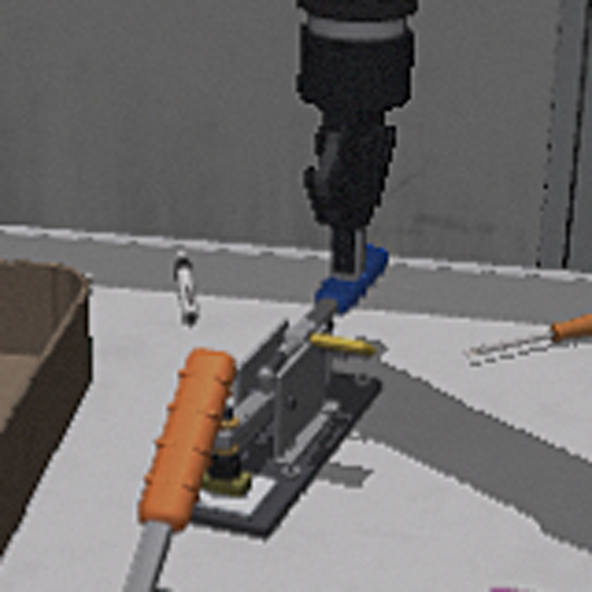

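The force rose to 38 N with no further travel. The handle is on its stop, the pad is on the block (225,480) and the paddle has come up (345,345). I'll let go and wait clear.

Emit:
arm_command(series=[[0,[0,0,-15],0],[0,[0,0,-60],0],[0,[0,0,-90],0],[0,[0,0,-90],0],[0,[0,0,-90],0],[0,[0,0,-90],0],[0,[0,0,-90],0],[0,[0,0,-90],0]])

```text
t: 5.5
eef_pos: [0.5149, -0.2716, 0.1758]
tool_rot: [-0.0, 0.772, 0.635, -0.0]
contact_force: [-0.5, 0.3, 0.2]
gripper_width: 0.0
```

```bash
python3 - <<'E'
from station import read_camera
from h import *
np.set_printoptions(precision=4,suppress=True)
C={}
for n in('side','top'):
    im=read_camera(n); cv2.imwrite(f"pics/{n}3f.png",im)
    r=im[130:290,240:400] if n=='side' else im[150:300,320:520]
    cv2.imwrite(f"pics/{n}3.png",cv2.resize(r,None,fx=3.7,fy=3.7,interpolation=2))
    for s,c,m in blobs(im,*Y,amin=8): print(n,s,c)
E
python3 d.py "(.4953,-.124,.175)"
```

```text
side [324 221  17   4  38] [332.0789 222.5263]
side [278 331  24  16  47] [291.4043 341.4894]
top [351 214   6   8  20] [353.1 218.2]
top [348 225   7   4  17] [350.5882 226.7647]
top [381 232  14  19 221] [387.3394 240.9683]
top [211 241  13  17 199] [216.7437 249.2412]
5.6 [ 0.5151 -0.2716  0.176 ] [ 0.2202  0.1951 -0.1956] xaxis [0.1927 0.9813 0.    ]
(.4953,-.124,.175) [141.0754 -47.8407   1.0639]
```

View pics/side3.png

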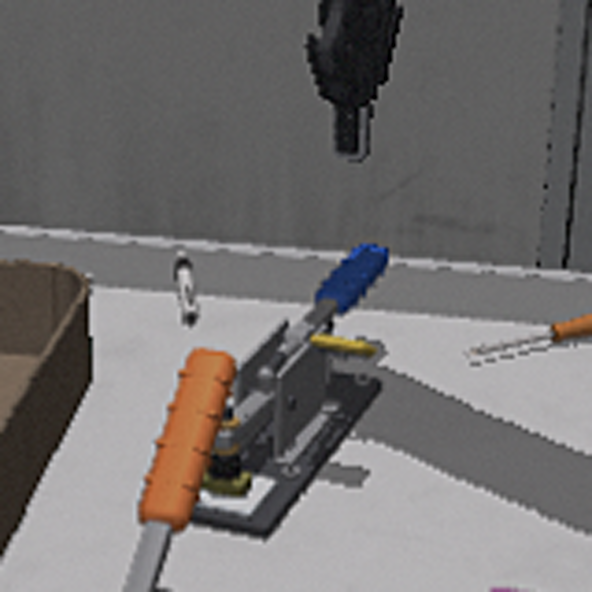

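View pics/top3.png

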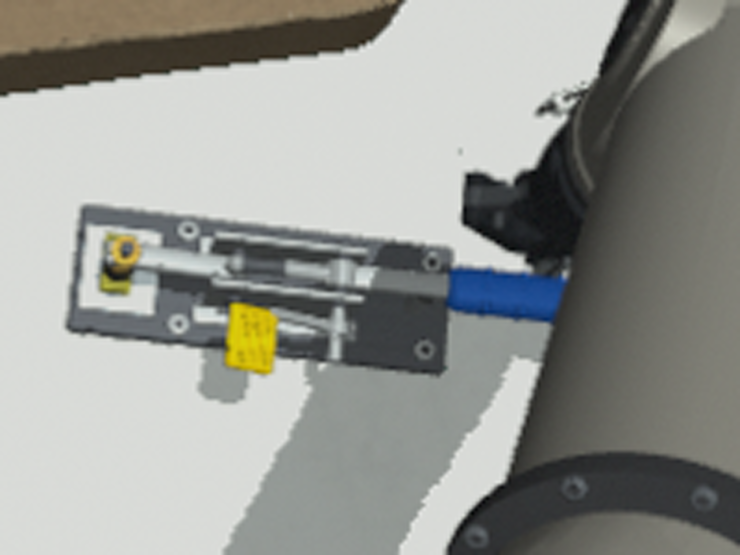

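The clamp holds by itself: the handle is near level, the pad is on the block, and the paddle has risen to top pixel (387.3,241.0). I'll locate the paddle at 89 mm, then wait out the rest of the two seconds above it.

```bash
python3 - <<'E'
from h import *
print(plane('top',(387.34,240.97),.089), tri((387.34,240.97),(332.1,222.5)))
E
python3 d.py "(.494,-.125,.175)"
```

```text
[ 0.49569094 -0.12531347  0.089     ] (array([ 0.49610745, -0.12539706,  0.08829701]), np.float64(0.0005533310719458393))
5.6 [ 0.5151 -0.2716  0.176 ] [ 0.2202  0.1951 -0.1956] xaxis [0.1927 0.9813 0.    ]
(.494,-.125,.175) [139.8437 -48.9237   1.0643]
```

Emit:
arm_command(series=[[0,[141,-48,0],0],[0,[141,-48,0],0],[0,[141,-48,0],0],[0,[141,-48,0],0],[0,[141,-48,0],0],[0,[141,-48,0],0],[0,[141,-48,0],0],[0,[141,-48,0],0]])

```text
t: 6.6
eef_pos: [0.4952, -0.1246, 0.1762]
tool_rot: [0.0, 0.773, 0.635, -0.0]
contact_force: [-0.5, -0.5, 0.2]
gripper_width: -0.002
```

Emit:
arm_command(series=[[0,[0,0,0],0],[0,[0,0,0],0],[0,[0,0,0],0],[0,[0,0,0],0],[0,[0,0,20],0],[0,[0,0,40],0],[0,[0,0,50],0],[0,[0,0,50],0]])

```text
t: 7.6
eef_pos: [0.4949, -0.124, 0.1259]
tool_rot: [-0.0, 0.772, 0.635, -0.0]
contact_force: [0.3, 0.2, -0.8]
gripper_width: -0.003
```

Emit:
arm_command(series=[[0,[0,0,8],0],[0,[0,0,14],0],[0,[0,0,19],0],[0,[0,0,24],0],[0,[0,0,29],0],[0,[0,0,34],0],[0,[0,0,38],0],[0,[0,0,38],0]])

```text
t: 8.6
eef_pos: [0.4948, -0.1241, 0.0878]
tool_rot: [-0.0, 0.772, 0.635, -0.0]
contact_force: [-0.3, -0.2, 0.6]
gripper_width: 0.001
```

```bash
python3 - <<'E'
from station import read_camera
import cv2
n='side'
im=read_camera(n); r=im[130:290,240:400]
cv2.imwrite(f"pics/{n}4.png",cv2.resize(r,None,fx=3.7,fy=3.7,interpolation=2))
E
python3 d.py
```

```text
8.65 [ 0.4951 -0.1241  0.0881] [-0.0162 -0.6424  0.675 ] xaxis [ 0.1927  0.9813 -0.0001]
```

View pics/side4.png

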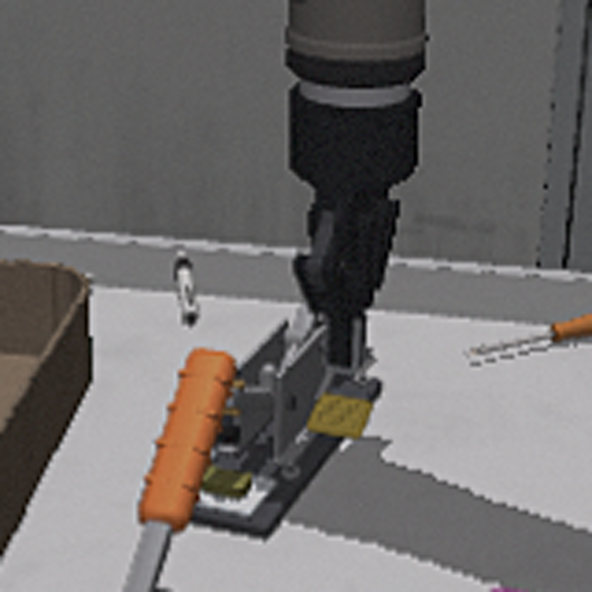

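The lever is down (340,415) and the clamp arm has lifted off the block. I'll retreat straight up and then check.

Emit:
arm_command(series=[[0,[0,0,-40],0],[0,[0,0,-90],0],[0,[0,0,-140],0],[0,[0,0,-160],0],[0,[0,0,-160],0],[0,[0,0,-160],0],[0,[0,0,-160],0]])

```text
t: 9.52
eef_pos: [0.4945, -0.1239, 0.247]
tool_rot: [-0.001, 0.772, 0.635, -0.001]
contact_force: [0.4, 0.2, 0.2]
gripper_width: -0.002
```

Emit:
arm_command(series=[[0,[150,-30,0],0],[0,[150,-30,0],0],[0,[150,-30,0],0],[0,[150,-30,0],0],[0,[150,-30,0],0],[0,[150,-30,0],0],[0,[150,-30,0],0],[0,[150,-30,0],0]])

```text
t: 10.52
eef_pos: [0.4947, 0.0284, 0.2483]
tool_rot: [0.0, 0.773, 0.635, 0.0]
contact_force: [1.6, -0.3, -0.5]
gripper_width: -0.001
```

```bash
python3 - <<'E'
from station import read_camera
from h import *
for n in('side','top'):
    im=read_camera(n); cv2.imwrite(f"pics/{n}5.png",im)
    for k,c in(('Y',Y),('B',B),('O',O)):
        for s,c_,m in blobs(im,*c,amin=8): print(n,k,s,c_)
    cv2.imwrite(f"pics/{n}5.png",im)
E
python3 d.py
```

```text
side Y [328 239  12   9  18] [335.         244.66666667]
side Y [278 334  24  13  49] [291.3877551  342.06122449]
side B [324 170  19  33 318] [333.29245283 185.82389937]
top Y [378 238  14  16 210] [384.20952381 245.48571429]
top Y [211 241  13  17 199] [216.74371859 249.24120603]
top B [471 130  11  10  89] [475.65168539 134.60674157]
top B [438 216  49  14 596] [461.89932886 222.59899329]
10.625 [0.4947 0.0287 0.2483] [-0.1711  0.1843  0.1698] xaxis [0.193  0.9812 0.0001]
```

View pics/side5.png

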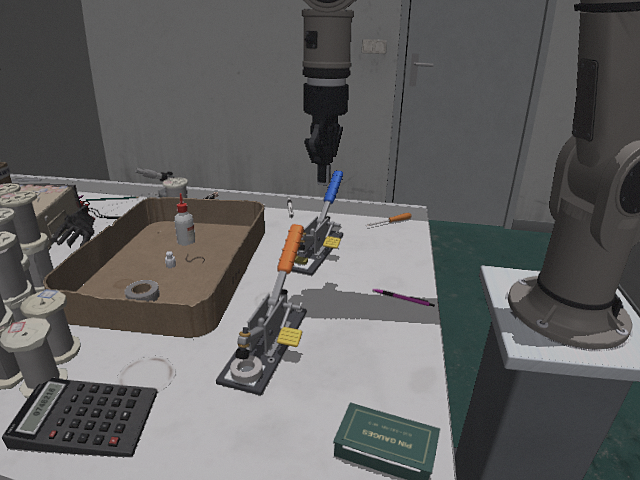

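View pics/top5.png

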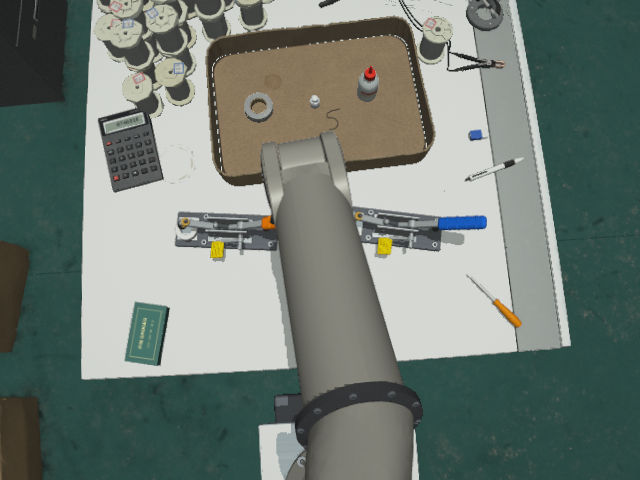

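The blue grip and the paddle are back at their starting pixels, and the spare clamp and ring haven't changed. The arm hides the block in the top view, so I'll compare the block's region in the side view.

Run:
```python
import cv2,numpy as np
a=cv2.imread('pics/side0.png').astype(int);b=cv2.imread('pics/side5.png').astype(int)
d=np.abs(a-b).max(2)
print('block',d[250:270,290:312].max(),(d[250:270,290:312]>25).sum(),'ring',(d[355:385,228:265]>25).sum())
r=np.hstack([x[240:280,285:325].astype(np.uint8) for x in(a,b)])
cv2.imwrite('pics/cmp.png',cv2.resize(r,None,fx=9,fy=9,interpolation=0))
```

```text
block 16 0 ring 0
```

View pics/cmp.png

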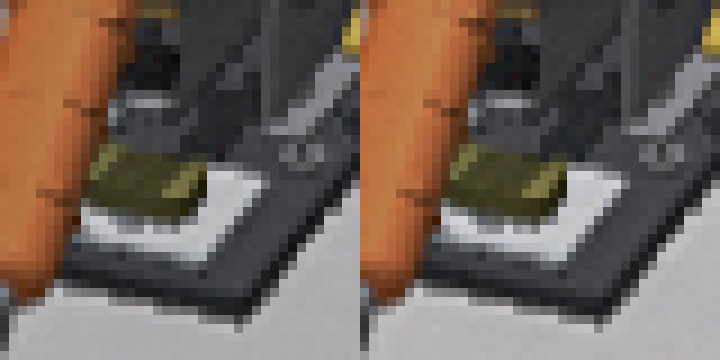

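The block (olive patch at about (150,175) before, (510,175) after) is in the same place in both halves, and the pad is lifted clear of it. I'll hand in.

```bash
python3 -c "
from station import bot
print(bot.hand_in())"
```

```text
the job is handed in; nothing more can be done
None
```

I locked the clamp over the olive block, left it locked by itself, then released it with the yellow lever. The job is handed in, and no verdict was reported.

- **Locking:** I pushed the blue handle down until it hit its stop. The force rose to about 38 N with no further travel.
- **Hold:** I let go, and the side and top pictures showed the clamp still locked with no hand on it. It stayed locked for about 3 s.
- **Release:** I pressed the lever down with the closed fingers. The clamp sprang open, and the robot backed off to clear air.

**Last checks:**
- **Clamp:** the blue grip and the paddle were within half a pixel of their starting positions.
- **Block and ring:** the side view showed no change at either one.
- **Other clamp:** it looked unchanged and open.
- **Robot:** the force on the tool was about 0 N.
- **Time:** about 10.6 s of the 40 s allowed.

No check failed or disagreed. The robot's arm hid the block in the last top picture, so only the side view confirms its position. I did not measure the push force on the lever at the moment the lock gave way.

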